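# Lock the loose sharpening stone into its holder

### The arm

A 6-joint arm with a two-finger parallel gripper is mounted at the origin on the work surface. World frame = base frame: x ahead of the robot, y to its left, z up, the work surface at z = 0. Lengths are in mm, angles in rad, forces in N, time in s.
With the tool pointing down it reaches from about 400 to 925 mm from the base axis. Payload 12.5 kg.
Tool frame: the origin (TCP) lies at the very end of the fingers, on their centre line; the grasp point (between the pads) lies 19 mm behind it; z points along the fingers, y is the line along which they close (so a half turn about z gives the same grasp; the last joint's range is limited). The gripper opens to 95 mm and grips with 3 to 60 N. Pads are 20 mm wide; open, the fingers measure 119 mm over their backs; the gripper's body (75 mm by 180 mm) begins 59 mm behind the grasp point.
Start: joints at [-1.212, 0.491, 1.559, -0, 1.092, -0.106], TCP at [280.177, -558.702, 214.661] pointing down, gripper open.
Joint ranges: [-3.1, 3.1], [-0.84, 2.19], [0.05, 2.79], [-1.13, 4.28], [0.06, 2.93], [-2.69, 2.69]. Speed limits (rad/s): [2.22, 2.22, 2.79, 3.14, 3.14, 3.14].

### API

Orientations are given as [roll, pitch, yaw] about the fixed x, y, z axes, in that order (R = Rz(yaw) Ry(pitch) Rx(roll)).
In Python, from cell import * gives the robot as it stands.
- The arm moves only by the tool step_arm, never from a script. Its argument "plan" is a list of rows, each an object of numbers: "x", "y", "z": the shift along the tool's x, y, z in units of 25 mm (1.0 is 25 mm); "rx", "ry", "rz": the turn, a rotation vector about the tool's x, y, z in units of 0.1 rad (1.0 is 0.1 rad). In form: [{"x": .., "y": .., "z": .., "rx": .., "ry": .., "rz": ..}, ...]. A call has exactly 10 rows; each row shifts and turns the commanded pose from where the row before left it, along the tool's axes as they then stand; what a row does not reach is not made up. A row lasts 1/12 s, in which the tool goes at most 41.7 mm and 7.16 degrees, less where a joint would pass 70% of its speed; a pose out of reach is approached as far as the arm can. A call with a number of a shift or a turn outside -1 to 1 is refused whole. A call with a gripper value outside its range is refused whole. "jaw" is the closure, from -1 (fully open) to 1 (shut), so that 0 is half open, set as the call begins (left out, the last holds). The fingers move at their own pace and stop on an object; the grip force is fixed at half the most. Time passes only in rows, so rows that do not move let the fingers close, or fill a call up. It gives the time, the measured TCP pose, the force, the opening and the grip force at its end, in the units of the state.
- state(): the state, without advancing time (a new reading comes with each control period).
- read_camera(name): name is "scene" or "top" or "wrist"; returns a dict with "image" (420x560x3 uint8, red, green, blue), "depth" (420x560 float32, mm along the optical axis (not along the pixel's ray), 0 where there is no reading), "vfov" (degrees; the focal length in pixels is half the picture's height over the tangent of half this angle, whatever the lens; pixels are square), "cx", "cy" (the principal point, pixels), "R" (3x3) and "t" (3): a world point X has camera coordinates R X + t. Camera axes: x right, y down, z forward; pixel columns grow to the right and rows downward; lengths in mm; the calibration is good to about 2 mm. A picture is of the moment at which its call begins.
- job_done(): hands the job in; it is judged then, once.
The state is a dict: "t": time; "joints": joint angles; "qvel": joint speeds; "tau": joint torques, N m; "eef_pos": TCP position; "tcp_rot": TCP orientation; "ft_force": force on the tool from outside, world axes, zero at the start; "moment": the same for the moment, N m; "opening": opening from 0.0 (shut) to 1.0 (fully open); "grip_force": force on a finger pad.
Only numpy, scipy, OpenCV 4.12 (cv2) and the standard library are available. Lean on these libraries where they do the work, as an engineer would, in place of code of your own. Each camera call takes 0.05 s, during which the arm holds its last target. There are 200 camera calls.

### The job

One of the two sharpening stones is not locked in its holder: it lies propped up on the orange spring jaw. Slide that stone along until its low end is right under the steel lip of the fixed jaw, then press the raised end down until it lies flat and the spring jaw has snapped over it. Leave the other stone locked, and do not shift the padlock, file, gate hinge or washer.

Things in the scene. Friction and masses are not known exactly. Their poses are not given: they have to be found in the camera images.
- holder_a: Blue bench holder for stone_a, screwed down: base plate 240 x 88 x 10 mm. Origin: on the cart top under the middle of a locked stone; +x along the holder from the orange spring jaw to the steel fixed jaw, z up. Seat (where the stone lies): the base plate's top, z = 10 mm. By the spring jaw two low cheeks, 61 mm apart and 6 mm above the seat, stand at x = -80 to -64 mm.
- holder_b: Holder for stone_b, the same as holder_a in every respect, with its own place and heading on the cart.
- holder_a_stop (a point): Fixed jaw of holder_a: this point is the foot of its upright stop face, at x = 90, y = 0, z = 10 mm (seat height). Its lip overhangs 10 mm toward the spring jaw, underside 9 mm, top 14 mm above the seat. Side cheeks 9 mm high, 60 mm apart from x = 76 to 90 mm, flaring to 78 mm apart at x = 55 mm, guide the stone's end in.
- holder_b_stop (a point): The same point of holder_b's fixed jaw.
- holder_a_nose (a point): Spring jaw of holder_a at rest: the tip of its nose, 9 mm above the seat at x = -86.5 mm. From there its face slopes back and up to the flat top, 20 mm above the seat from x = -92 to -110 mm; 40 mm wide. An end pressed down the slope drives the jaw back, then it snaps over that end. Low end plate and pull knob behind it reach x = -141 mm, 28 mm above the cart top.
- holder_b_nose (a point): The same point of holder_b's spring jaw.
- stone_a: Cream fine-grit sharpening stone 150 x 50 x 20 mm on a bare aluminium plate 180 x 56 x 6 mm that sticks out 15 mm past the stone at both ends; 0.3 to 0.55 kg. Origin: middle of the plate's underside; +x toward the end for the lip, z out of the stone's face (26 mm above the underside). Locked, it lies flat on the seat, +x end against the stop with up to 1.5 mm play, both plate ends held.
- stone_b: Red-brown coarse-grit stone, else like stone_a. Belongs in holder_b. Which stone is unlocked must be read from the scene: the unlocked one has its +x end down on the seat 38 to 50 mm short of the stop, up to 0.1 rad askew, and its plate propped on top of the spring jaw (tilted about 0.15 rad, -x end up).
- stone_a_toe (a point): Middle of the lower edge of stone_a's +x end (the end for the lip).
- stone_a_heel (a point): Middle of the lower edge of stone_a's -x end (the end for the spring jaw).
- stone_b_toe (a point): Middle of the lower edge of stone_b's +x end (the end for the lip).
- stone_b_heel (a point): Middle of the lower edge of stone_b's -x end (the end for the spring jaw).
- jaw_a (a joint): How far holder_a's spring jaw is pushed back along the holder's -x, in m: 0 at rest (its spring returns it), 0.008 at most. It takes 6.6 N, plus 0.55 N per mm; pressing a stone's end down past the nose drives it back about 4 mm and takes about 7 to 14 N downward near that end.
- jaw_b (a joint): The same for holder_b's spring jaw.
- padlock: A chrome padlock lying flat, body 42 x 44 x 20 mm with a shackle to +y; origin under the body's middle. Bystander.
- file: A steel flat file with a wooden handle, 300 mm long, 22 mm high, lying along its x axis, blade to +x; origin on the cart top where blade and handle meet. Bystander.
- gate_hinge: A galvanized hook-and-eye gate hinge: strap 150 x 32 x 5 mm along its -x, rolled eye 20 mm high near its origin. Bystander.
- washer: A bronze hinge washer, 38 mm across, 5 mm thick, lying flat; origin under its middle. Bystander.
There are look-alikes about, which are no part of the job. Leave any blue or pink look-alike of the stone_b alone.

How it is judged:
By the outcome, as a careful person would: the job done as asked, in the order asked, and still so for the second after the job is handed in, with the robot touching nothing.
It also fails if it takes over 38 s, if anything falls off the work surface, if the arm or the gripper's body presses on something with over 40 N, if the wrist force passes 120 N, or if a joint passes its speed limit or range.

## Working session

There is one attempt and no reset: what is moved stays moved. The work goes in short steps, Python scripts to look and compute and a tool call to move; the robot and the scene stay as the last step left them, time stands still between calls to the robot, and variables do not carry over. Pictures are saved under pics/ and viewed, at most 10 in all, crops included, and the job is handed in when it is done.

Besides the shell and the picture viewer there is one more tool, called after "Emit:" in YAML: its name, and indented under it one key for each argument. step_arm: Moves the arm, as the interface text tells. Shifts and turns lie within -1 to 1; 1 stands for 25 mm of shift or 0.1 rad of turn. Its arguments: {"type":"object","properties":{"plan":{"type":"array","items":{"type":"object","properties":{"x":{"type":"number"},"y":{"type":"number"},"z":{"type":"number"},"rx":{"type":"number"},"ry":{"type":"number"},"rz":{"type":"number"}}}},"jaw":{"type":"number"}},"required":["plan"]}

```bash
mkdir -p pics; cat > h.py <<'E'
from cell import *
import numpy as np, cv2
def K(c):
    return c["image"].shape[0]/2/np.tan(np.radians(c["vfov"])/2)
def cast(c,u,v,z):
    f=K(c); R=np.array(c["R"]);t=np.array(c["t"])
    o=-R.T@t; d=R.T@np.array([(u-c["cx"])/f,(v-c["cy"])/f,1.]); s=(z-o[2])/d[2]
    return o+s*d
def cloud(c):
    f=K(c); R=np.array(c["R"]);t=np.array(c["t"]); d=c["depth"]
    v,u=np.indices(d.shape); P=np.stack([(u-c["cx"])/f*d,(v-c["cy"])/f*d,d],-1)
    return (P-t)@R
def save(c,n): cv2.imwrite("pics/"+n,cv2.cvtColor(c["image"],cv2.COLOR_RGB2BGR))
E
python3 - <<'E'
from h import *
for n in ["top","scene"]:
    c=read_camera(n); save(c,n+"0.png"); np.savez(n+"0.npz",**c); print(n,c["vfov"],-np.array(c["R"]).T@c["t"])
print(state())
E
```

```text
top 51.74128195975131 [ 299.3251317    -7.69287714 1440.30796069]
scene 50.45244784191805 [1139.91833759 -774.82672431  886.53192754]
{'t': 0.1, 'joints': array([-1.21160481e+00,  4.91499312e-01,  1.55939111e+00,  1.48358233e-05,
        1.09169672e+00, -1.05609030e-01]), 'qvel': array([ 0.00063206, -0.00215089, -0.00126045, -0.00074436, -0.00010279,
       -0.00186763]), 'tau': array([ 2.85780989e-03, -6.13626194e+01, -2.58603662e+01,  6.94120629e-02,
        4.70387971e-02, -6.80568928e-05]), 'eef_pos': array([ 280.09537323, -558.48286228,  214.11926924]), 'tcp_rot': array([-3.14060509e+00, -1.17916997e-04,  4.64793644e-01]), 'ft_force': array([-0.51522745,  0.1678983 ,  0.00383811]), 'moment': array([0.01378607, 0.01288783, 0.00756792]), 'grip_force': 0.0, 'opening': 1.0024238851509757}
```

View pics/top0.png

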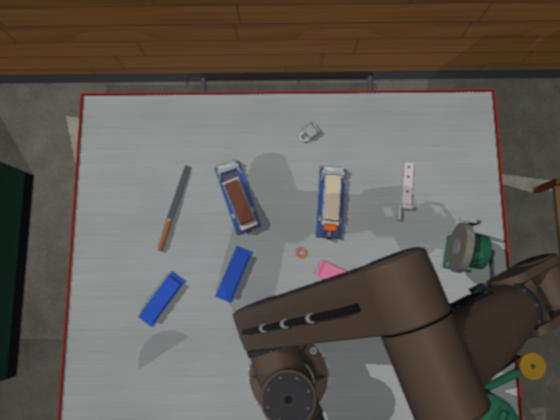

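View pics/scene0.png

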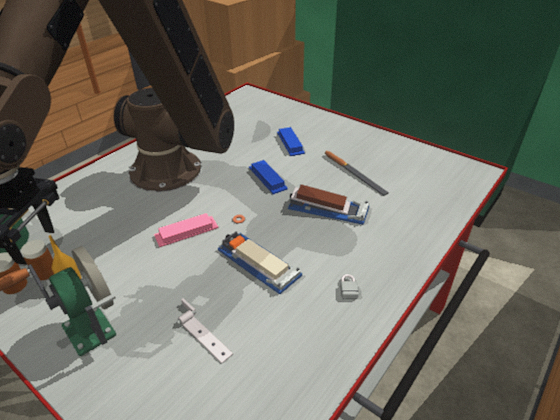

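The top view shows stone_b (red-brown, about (240,200)) covering its orange jaw, with a gap to the steel lip at (228,167). Stone_a's orange jaw is visible at (330,226), so it is locked. That makes stone_b the one to move.

```bash
python3 - <<'E'
from h import *
c=dict(np.load("top0.npz")); im=c["image"]; P=cloud(c)
hsv=cv2.cvtColor(im,cv2.COLOR_RGB2HSV)
roi=np.zeros(im.shape[:2],bool); roi[155:240,205:268]=True
H,S,V=[hsv[...,i].astype(int) for i in range(3)]
red=roi&((H<12)|(H>170))&(S>90)&(V<170)&(V>25)
k=cv2.connectedComponentsWithStats(red.astype(np.uint8)); i=1+np.argmax(k[2][1:,4]); red=k[1]==i
print("red",k[2][i])
p=P[red]; p=p[p[:,2]>15]; ctr=np.median(p,0)
A=np.c_[p[:,:2]-ctr[:2],np.ones(len(p))]; s=np.linalg.lstsq(A,p[:,2],rcond=None)[0]; print("centre",ctr,"plane",s)
r=cv2.minAreaRect(p[:,:2].astype(np.float32)); print(r)
blue=roi&(H>100)&(H<130)&(S>120)
q=P[blue]; q=q[(q[:,2]>-5)&(q[:,2]<40)]; rb=cv2.minAreaRect(q[:,:2].astype(np.float32)); print("blue",rb,cv2.boxPoints(rb),np.median(q[:,2]))
b=np.radians(0); big=cv2.resize(im[150:245,195:275],None,fx=7,fy=6.3,interpolation=cv2.INTER_CUBIC)
cv2.imwrite("pics/crop0.png",cv2.cvtColor(cv2.resize(im[155:240,200:275],None,fx=7,fy=7,interpolation=cv2.INTER_CUBIC),cv2.COLOR_RGB2BGR))
E
```

```text
red [225 181  28  43 570]
centre [554.42186642 157.97864723  50.03107874] plane [-0.30811881 -2.45741638 57.35487992]
((454.1009826660156, 104.51606750488281), (378.5818786621094, 53.49224853515625), 27.89879035949707)
blue ((569.4278564453125, 164.04623413085938), (214.662353515625, 82.16181945800781), 18.501489639282227) [[454.60785 168.94456]
 [480.68024  91.02925]
 [684.24786 159.1479 ]
 [658.1755  237.06322]] 10.544746384460534
```

View pics/crop0.png

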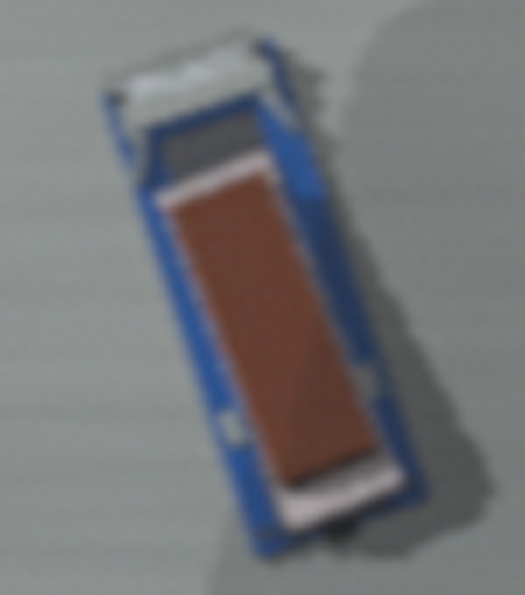

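The red-brown stone is slightly skewed in its holder. Its toe is short of the steel lip, and its raised heel covers the spring jaw. Next I'll move overhead for a close wrist view.

Emit:
step_arm:
  plan:
    - {"z":-0.9,"rz":0.35}
    - {"z":-0.9,"rz":0.35}
    - {"z":-0.9,"rz":0.35}
    - {"z":-0.9,"rz":0.35}
    - {"y":-0.98,"x":0.78}
    - {"y":-0.98,"x":0.78}
    - {"y":-0.98,"x":0.78}
    - {"y":-0.98,"x":0.78}
    - {"y":-0.98,"x":0.78}
    - {"y":-0.98,"x":0.78}
  jaw: -1

```text
schema error: expected keys x, y, z, rx, ry, rz
```

Emit:
step_arm:
  plan:
    - {"y":-0.98,"x":0.78}
    - {"y":-0.98,"x":0.78}
    - {"y":-0.98,"x":0.78}
    - {"y":-0.98,"x":0.78}
    - {"y":-0.98,"x":0.78}
    - {"y":-0.98,"x":0.78}
    - {"y":-0.98,"x":0.78}
    - {"y":-0.98,"x":0.78}
    - {"y":-0.98,"x":0.78}
    - {"y":-0.98,"x":0.78}

```text
schema error: expected keys x, y, z, rx, ry, rz
```

Emit:
step_arm:
  plan:
    - {"y":-0.98,"x":0.78}
    - {"y":-0.98,"x":0.78}
    - {"y":-0.98,"x":0.78}
    - {"y":-0.98,"x":0.78}
    - {"y":-0.98,"x":0.78}
    - {"y":-0.98,"x":0.78}
    - {"y":-0.98,"x":0.78}
    - {"y":-0.98,"x":0.78}
    - {}
    - {}

```text
schema error: expected keys x, y, z, rx, ry, rz
```

```bash
python3 - <<'E'
from h import *
c=read_camera("wrist"); save(c,"w1.png"); np.savez("w1.npz",**c)
print(-np.array(c["R"]).T@c["t"],c["R"]); s=state(); print(s["t"],s["eef_pos"],s["tcp_rot"])
E
```

```text
[ 351.14112539 -523.48017491  384.48794043] [[ 0.44801594 -0.89402433 -0.00148768]
 [-0.85774978 -0.43030594  0.28125098]
 [-0.25208538 -0.12472887 -0.95963309]]
0.15 [ 280.11909289 -558.52714102  214.18608202] [-3.14075606e+00 -6.16448902e-05  4.64835100e-01]
```

View pics/w1.png

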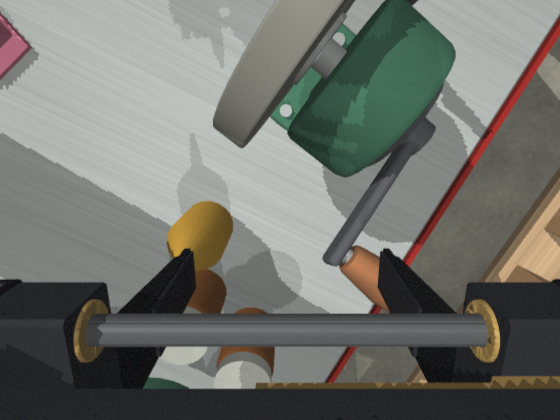

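The moves were refused because every row needs all six keys. The picture shows the grinder just ahead of the start pose, so I rise first.

Emit:
step_arm:
  plan:
    - {"x":0,"y":0,"z":-0.9,"rx":0,"ry":0,"rz":0.35}
    - {"x":0,"y":0,"z":-0.9,"rx":0,"ry":0,"rz":0.35}
    - {"x":0,"y":0,"z":-0.9,"rx":0,"ry":0,"rz":0.35}
    - {"x":0,"y":0,"z":-0.9,"rx":0,"ry":0,"rz":0.35}
    - {"x":0.78,"y":-0.98,"z":0,"rx":0,"ry":0,"rz":0}
    - {"x":0.78,"y":-0.98,"z":0,"rx":0,"ry":0,"rz":0}
    - {"x":0.78,"y":-0.98,"z":0,"rx":0,"ry":0,"rz":0}
    - {"x":0.78,"y":-0.98,"z":0,"rx":0,"ry":0,"rz":0}
    - {"x":0.78,"y":-0.98,"z":0,"rx":0,"ry":0,"rz":0}
    - {"x":0.78,"y":-0.98,"z":0,"rx":0,"ry":0,"rz":0}
  jaw: -1

```text
t: 0.98
eef_pos: [344.3, -380.5, 304.5]
tcp_rot: [-3.141, 0.0, 0.325]
ft_force: [0.9, -0.9, 0.0]
opening: 1.002
grip_force: 0.0
```

Emit:
step_arm:
  plan:
    - {"x":0.78,"y":-0.98,"z":0,"rx":0,"ry":0,"rz":0}
    - {"x":0.78,"y":-0.98,"z":0,"rx":0,"ry":0,"rz":0}
    - {"x":0.78,"y":-0.98,"z":0,"rx":0,"ry":0,"rz":0}
    - {"x":0.78,"y":-0.98,"z":0,"rx":0,"ry":0,"rz":0}
    - {"x":0.78,"y":-0.98,"z":0,"rx":0,"ry":0,"rz":0}
    - {"x":0.78,"y":-0.98,"z":0,"rx":0,"ry":0,"rz":0}
    - {"x":0.78,"y":-0.98,"z":0,"rx":0,"ry":0,"rz":0}
    - {"x":0.78,"y":-0.98,"z":0,"rx":0,"ry":0,"rz":0}
    - {"x":0.78,"y":-0.98,"z":0,"rx":0,"ry":0,"rz":0}
    - {"x":0.78,"y":-0.98,"z":0,"rx":0,"ry":0,"rz":0}

```text
t: 1.82
eef_pos: [450.9, -86.1, 304.6]
tcp_rot: [3.142, 0.0, 0.325]
ft_force: [0.3, -0.1, 0.4]
opening: 1.0
grip_force: 0.0
```

Emit:
step_arm:
  plan:
    - {"x":0.78,"y":-0.98,"z":0,"rx":0,"ry":0,"rz":0}
    - {"x":0.78,"y":-0.98,"z":0,"rx":0,"ry":0,"rz":0}
    - {"x":0.78,"y":-0.98,"z":0,"rx":0,"ry":0,"rz":0}
    - {"x":0.78,"y":-0.98,"z":0,"rx":0,"ry":0,"rz":0}
    - {"x":0.78,"y":-0.98,"z":0,"rx":0,"ry":0,"rz":0}
    - {"x":0.78,"y":-0.98,"z":0,"rx":0,"ry":0,"rz":0}
    - {"x":0.78,"y":-0.98,"z":0,"rx":0,"ry":0,"rz":0}
    - {"x":0.78,"y":-0.98,"z":0,"rx":0,"ry":0,"rz":0}
    - {"x":0,"y":0,"z":0,"rx":0,"ry":0,"rz":0}
    - {"x":0,"y":0,"z":0,"rx":0,"ry":0,"rz":0}

```text
t: 2.65
eef_pos: [536.0, 149.1, 304.0]
tcp_rot: [-3.142, 0.001, 0.327]
ft_force: [-0.2, -0.9, -0.3]
opening: 1.002
grip_force: 0.0
```

```bash
python3 - <<'E'
from h import *
c=read_camera("wrist"); save(c,"w2.png"); np.savez("w2.npz",**c)
s=state(); print(s["t"],s["eef_pos"],s["tcp_rot"])
E
```

```text
2.7 [535.76885618 148.11317058 304.1345116 ] [3.14148822e+00 1.06689828e-03 3.26035118e-01]
```

View pics/w2.png

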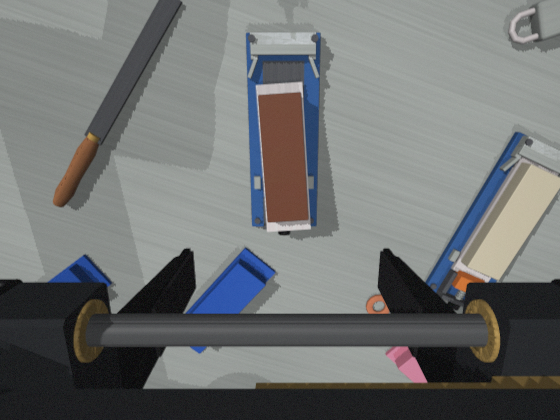

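The wrist view shows holder_b from lip (283,45) to base end (285,225). The stone's toe is at (280,87), its heel at (287,228), and it is turned a few degrees. Next I measure these.

```bash
cat > meas.py <<'E'
from h import *
def meas(c,box):
    im=c["image"]; P=cloud(c); hsv=cv2.cvtColor(im,cv2.COLOR_RGB2HSV).astype(int); H,S,V=hsv[...,0],hsv[...,1],hsv[...,2]
    roi=np.zeros(H.shape,bool); roi[box[0]:box[1],box[2]:box[3]]=True
    def big(m):
        k=cv2.connectedComponentsWithStats(m.astype(np.uint8)); return k[1]==1+np.argmax(k[2][1:,4])
    red=big(roi&((H<14)|(H>170))&(S>90)&(V<190)&(V>25))
    red=cv2.erode(red.astype(np.uint8),np.ones((3,3)))>0
    p=P[red]; m=np.median(p,0); A=np.c_[p[:,:2]-m[:2],np.ones(len(p))]
    ok=np.ones(len(p),bool)
    for _ in range(4):
        s=np.linalg.lstsq(A[ok],p[ok,2],rcond=None)[0]; ok=abs(A@s-p[:,2])<4
    n=np.array([-s[0],-s[1],1]); n/=np.linalg.norm(n)
    d,e=p[ok,:2].mean(0),np.linalg.eigh(np.cov(p[ok,:2].T))[1][:,1]; e=e*np.sign(e[0])
    r=cv2.minAreaRect(p[ok][:,:2].astype(np.float32))
    cen=np.array([*r[0],s[2]+s[:2]@(np.array(r[0])-m[:2])])
    print("stone top centre",cen.round(1),"size",np.round(r[1],1),"yaw",np.arctan2(e[1],e[0]).round(4),"tilt",np.arctan(-s[:2]@e).round(4))
    blue=roi&(H>100)&(H<130)&(S>110)&(abs(P[...,2]-10)<4)
    blue=roi&(H>100)&(H<130)&(S>110)
    # silhouette of base top, rays onto z=10
    v,u=np.nonzero(blue); w=np.array([cast(c,a,b,10.) for a,b in zip(u,v)])[:,:2]
    rb=cv2.minAreaRect(w.astype(np.float32)); print("blue",rb, cv2.boxPoints(rb).round(1).tolist())
    return cen,red,P,rb
E
python3 - <<'E'
from meas import *
c=dict(np.load("w2.npz")); cen,red,P,rb=meas(c,(25,245,240,330))
for uv in [(247,34),(321,34),(253,227),(316,226)]: print(uv,cast(c,*uv,10).round(1))
print("plate corners toe",cast(c,257,86,16).round(1),cast(c,301,83,16).round(1))
print("lip edge top z24",cast(c,252,54,24).round(1),cast(c,315,54,24).round(1))
for uv in [(283,45),(283,70),(280,87),(286,227),(283,150)]: print(uv,P[uv[1],uv[0]].round(1))
E
```

```text
stone top centre [556.  159.4  48.8] size [144.3  46.1] yaw 0.3947 tilt 0.1407
blue ((578.059326171875, 167.29608154296875), (237.2108612060547, 86.86911010742188), 18.88021469116211) [[451.79998779296875, 170.0], [479.8999938964844, 87.80000305175781], [704.2999877929688, 164.60000610351562], [676.2000122070312, 246.8000030517578]]
(247, 34) [675.7 245.   10. ]
(321, 34) [703.6 162.7  10. ]
(253, 227) [449.8 167.6  10. ]
(316, 226) [478.7  86.8  10. ]
plate corners toe [624.3 216.1  16. ] [644.5 167.1  16. ]
lip edge top z24 [655.5 231.3  24. ] [678.9 162.4  24. ]
(283, 45) [676.4 200.5  21.7]
(283, 70) [651.8 192.4  11.1]
(280, 87) [632.1 189.5  16.5]
(286, 227) [474.4 128.4  42.1]
(283, 150) [565.3 163.   46.7]
```

Emit:
step_arm:
  plan:
    - {"x":0.3,"y":-0.05,"z":1,"rx":0,"ry":0,"rz":-0.35}
    - {"x":0.3,"y":-0.05,"z":1,"rx":0,"ry":0,"rz":-0.35}
    - {"x":0.3,"y":-0.04,"z":1,"rx":0,"ry":0,"rz":0}
    - {"x":0,"y":0,"z":1,"rx":0,"ry":0,"rz":0}
    - {"x":0,"y":0,"z":1,"rx":0,"ry":0,"rz":0}
    - {"x":0,"y":0,"z":1,"rx":0,"ry":0,"rz":0}
    - {"x":0,"y":0,"z":1,"rx":0,"ry":0,"rz":0}
    - {"x":0,"y":0,"z":1,"rx":0,"ry":0,"rz":0}
    - {"x":0,"y":0,"z":1,"rx":0,"ry":0,"rz":0}
    - {"x":0,"y":0,"z":0,"rx":0,"ry":0,"rz":0}

```text
t: 3.53
eef_pos: [553.8, 157.5, 76.0]
tcp_rot: [-3.14, 0.006, 0.393]
ft_force: [-0.3, -0.2, 0.3]
opening: 0.996
grip_force: 0.0
```

```bash
python3 - <<'E'
from h import *
c=read_camera("wrist"); save(c,"w3.png"); np.savez("w3.npz",**c)
s=state(); print(s["t"],s["eef_pos"],s["tcp_rot"])
d=dict(np.load("w2.npz")); P=cloud(d)
h=np.array([.946,.3236]); 
for v in range(30,92,2): q=P[v,268:298]; print(v,((q[:,:2]-[578,167.3])@h).mean().round(1),np.median(q[:,2]).round(1),end=" | ")
E
```

```text
3.5833 [554.83483951 157.79557931  78.25334761] [-3.14082048  0.00400973  0.39348241]
30 123.5 0.5 | 32 117.0 23.8 | 34 114.9 24.5 | 36 110.1 24.6 | 38 110.7 24.5 | 40 108.6 24.3 | 42 106.6 24.1 | 44 104.4 24.6 | 46 100.1 23.9 | 48 100.2 24.5 | 50 98.1 24.5 | 52 96.0 24.3 | 54 93.9 24.4 | 56 93.5 10.5 | 58 91.3 10.7 | 60 89.1 10.5 | 62 86.9 10.6 | 64 84.7 10.9 | 66 80.8 10.6 | 68 78.6 11.2 | 70 78.0 11.0 | 72 75.8 10.6 | 74 73.5 10.7 | 76 71.2 10.9 | 78 68.9 10.9 | 80 65.6 10.7 | 82 63.4 11.0 | 84 61.8 16.1 | 86 58.6 16.9 | 88 57.2 17.4 | 90 54.9 17.5 |
```

View pics/w3.png

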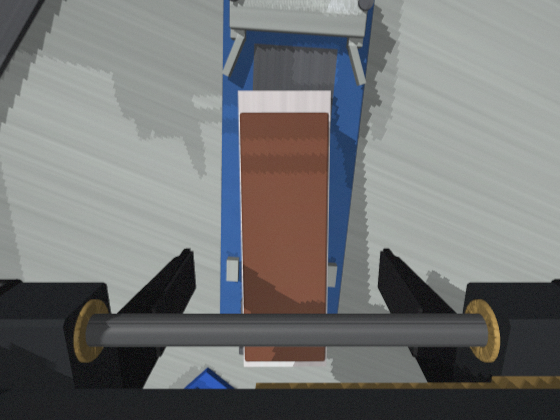

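The stone (u 240–329) is centred between the fingers and aligned with the tool. I go down and grip it.

Emit:
step_arm:
  plan:
    - {"x":0.05,"y":0,"z":0.62,"rx":0,"ry":0,"rz":0}
    - {"x":0,"y":0,"z":0.62,"rx":0,"ry":0,"rz":0}
    - {"x":0,"y":0,"z":0.6,"rx":0,"ry":0,"rz":0}
    - {"x":0,"y":0,"z":0,"rx":0,"ry":0,"rz":0}
    - {"x":0,"y":0,"z":0,"rx":0,"ry":0,"rz":0}
    - {"x":0,"y":0,"z":0,"rx":0,"ry":0,"rz":0}
    - {"x":0,"y":0,"z":0,"rx":0,"ry":0,"rz":0}
    - {"x":0,"y":0,"z":0,"rx":0,"ry":0,"rz":0}
    - {"x":0,"y":0,"z":0,"rx":0,"ry":0,"rz":0}
    - {"x":0,"y":0,"z":0,"rx":0,"ry":0,"rz":0}

```text
t: 4.42
eef_pos: [557.2, 159.6, 34.1]
tcp_rot: [3.141, -0.001, 0.395]
ft_force: [-1.2, -0.3, -0.3]
opening: 1.002
grip_force: 0.0
```

Emit:
step_arm:
  plan:
    - {"x":0,"y":0,"z":0,"rx":0,"ry":0,"rz":0}
    - {"x":0,"y":0,"z":0,"rx":0,"ry":0,"rz":0}
    - {"x":0,"y":0,"z":0,"rx":0,"ry":0,"rz":0}
    - {"x":0,"y":0,"z":0,"rx":0,"ry":0,"rz":0}
    - {"x":0,"y":0,"z":0,"rx":0,"ry":0,"rz":0}
    - {"x":0,"y":0,"z":0,"rx":0,"ry":0,"rz":0}
    - {"x":0,"y":0,"z":0,"rx":0,"ry":0,"rz":0}
    - {"x":0,"y":0,"z":0,"rx":0,"ry":0,"rz":0}
    - {"x":0,"y":0,"z":0,"rx":0,"ry":0,"rz":0}
    - {"x":0,"y":0,"z":0,"rx":0,"ry":0,"rz":0}
  jaw: 1

```text
t: 5.25
eef_pos: [557.1, 159.5, 33.6]
tcp_rot: [3.141, -0.0, 0.395]
ft_force: [0.4, -0.2, -0.9]
opening: 0.528
grip_force: 30.0
```

Emit:
step_arm:
  plan:
    - {"x":0,"y":0,"z":0,"rx":0,"ry":0,"rz":0.22}
    - {"x":0,"y":0,"z":0,"rx":0,"ry":0,"rz":0.22}
    - {"x":0,"y":-0.02,"z":0,"rx":0,"ry":0,"rz":0.22}
    - {"x":0.24,"y":0,"z":0,"rx":0,"ry":0,"rz":0}
    - {"x":0.24,"y":0,"z":0,"rx":0,"ry":0,"rz":0}
    - {"x":0.24,"y":0,"z":0,"rx":0,"ry":0,"rz":0}
    - {"x":0.24,"y":0,"z":0,"rx":0,"ry":0,"rz":0}
    - {"x":0.24,"y":0,"z":0,"rx":0,"ry":0,"rz":0}
    - {"x":0.24,"y":0,"z":0,"rx":0,"ry":0,"rz":0}
    - {"x":0,"y":0,"z":0,"rx":0,"ry":0,"rz":0}

```text
t: 6.08
eef_pos: [592.2, 172.0, 33.5]
tcp_rot: [3.141, -0.001, 0.329]
ft_force: [-0.6, -0.3, -2.8]
opening: 0.524
grip_force: 30.0
```

```bash
python3 - <<'E'
from h import *
for n in ["wrist","top","scene"]:
    c=read_camera(n); np.savez(n+"4.npz",**c)
    if n=="wrist": w=c["image"]
    if n=="scene": s=c["image"]
a=cv2.resize(w[0:280,150:430],(400,400)); b=cv2.resize(s[160:240,270:390],(600,400))[:,100:500]
cv2.imwrite("pics/w4.png",cv2.cvtColor(np.hstack([a,b]),cv2.COLOR_RGB2BGR))
s=state(); print(s["t"],s["eef_pos"],s["tcp_rot"],s["ft_force"])
E
```

```text
6.2333 [590.87298002 171.66788193  33.48995721] [3.14150157e+00 8.54658275e-05 3.28921803e-01] [ 0.146684   -0.53900716 -3.01931545]
```

View pics/w4.png

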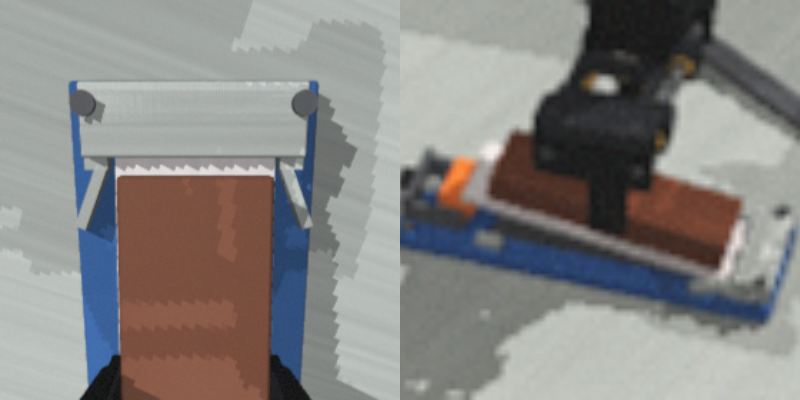

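The toe is now entering under the lip, centred between the cheeks, with a thin strip of plate still visible at (195,168). I push the last few mm.

Emit:
step_arm:
  plan:
    - {"x":0.06,"y":0,"z":0,"rx":0,"ry":0,"rz":0}
    - {"x":0.06,"y":0,"z":0,"rx":0,"ry":0,"rz":0}
    - {"x":0.06,"y":0,"z":0,"rx":0,"ry":0,"rz":0}
    - {"x":0.04,"y":0,"z":0,"rx":0,"ry":0,"rz":0}
    - {"x":0,"y":0,"z":0,"rx":0,"ry":0,"rz":0}
    - {"x":0,"y":0,"z":0,"rx":0,"ry":0,"rz":0}
    - {"x":0,"y":0,"z":0,"rx":0,"ry":0,"rz":0}
    - {"x":0,"y":0,"z":0,"rx":0,"ry":0,"rz":0}
    - {"x":0,"y":0,"z":0,"rx":0,"ry":0,"rz":0}
    - {"x":0,"y":0,"z":0,"rx":0,"ry":0,"rz":0}

```text
t: 7.07
eef_pos: [595.4, 173.2, 33.5]
tcp_rot: [-3.142, 0.002, 0.329]
ft_force: [-4.7, -1.4, -0.6]
opening: 0.524
grip_force: 30.0
```

Emit:
step_arm:
  plan:
    - {"x":0.03,"y":0,"z":0,"rx":0,"ry":0,"rz":0}
    - {"x":0.03,"y":0,"z":0,"rx":0,"ry":0,"rz":0}
    - {"x":0,"y":0,"z":0,"rx":0,"ry":0,"rz":0}
    - {"x":0,"y":0,"z":0,"rx":0,"ry":0,"rz":0}
    - {"x":0,"y":0,"z":0,"rx":0,"ry":0,"rz":0}
    - {"x":0,"y":0,"z":0,"rx":0,"ry":0,"rz":0}
    - {"x":0,"y":0,"z":0,"rx":0,"ry":0,"rz":0}
    - {"x":0,"y":0,"z":0,"rx":0,"ry":0,"rz":0}
    - {"x":0,"y":0,"z":0,"rx":0,"ry":0,"rz":0}
    - {"x":0,"y":0,"z":0,"rx":0,"ry":0,"rz":0}

```text
t: 7.9
eef_pos: [595.4, 173.2, 33.4]
tcp_rot: [-3.141, 0.005, 0.329]
ft_force: [-11.2, -4.1, 3.3]
opening: 0.524
grip_force: 30.0
```

```bash
python3 - <<'E'
from h import *
c=read_camera("wrist"); P=cloud(c); h=np.array([.946,.3236])
for v in range(90,140,3): q=P[v,268:300]; print(v,((q[:,:2]-[578,167.3])@h).mean().round(1),np.median(q[:,2]).round(1),c["image"][v,285],end=" | ")
for n in ["wrist","scene"]:
    c=read_camera(n)
    if n=="wrist": w=c["image"]
    if n=="scene": s=c["image"]
a=cv2.resize(w[0:280,150:430],(400,400)); b=cv2.resize(s[160:240,270:390],(600,400))[:,100:500]
cv2.imwrite("pics/w5.png",cv2.cvtColor(np.hstack([a,b]),cv2.COLOR_RGB2BGR))
s=state(); print(s["t"],s["eef_pos"],s["tcp_rot"],s["ft_force"])
E
```

```text
90 106.1 24.4 [179 184 180] | 93 104.7 24.5 [177 182 179] | 96 103.4 24.6 [168 174 170] | 99 102.0 24.2 [168 173 169] | 102 100.6 24.4 [166 171 167] | 105 99.3 24.3 [165 168 165] | 108 97.9 24.1 [166 171 168] | 111 96.6 24.3 [169 174 170] | 114 95.2 24.2 [166 173 169] | 117 93.8 23.8 [126 124 123] | 120 92.2 18.1 [150 148 147] | 123 90.7 18.3 [110  84  77] | 126 90.3 38.4 [123  82  64] | 129 89.0 38.4 [136  88  69] | 132 87.7 38.8 [136  88  71] | 135 86.4 38.9 [126  83  66] | 138 85.1 39.1 [122  79  63] | 8.05 [595.41188763 173.20641805  33.36415076] [-3.14128828  0.00519451  0.32875786] [-10.16577193  -5.31476072   2.78856845]
```

View pics/w5.png

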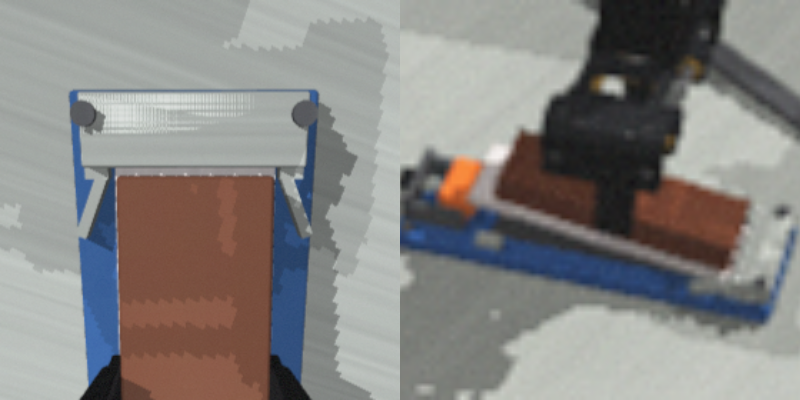

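The stone is firm against the stop: about 12 N and no further travel. Its toe is under the lip and its heel is over the spring jaw's slope. Release, rise and go over the heel.

Emit:
step_arm:
  plan:
    - {"x":0,"y":0,"z":0,"rx":0,"ry":0,"rz":0}
    - {"x":0,"y":0,"z":0,"rx":0,"ry":0,"rz":0}
    - {"x":0,"y":0,"z":0,"rx":0,"ry":0,"rz":0}
    - {"x":0,"y":0,"z":0,"rx":0,"ry":0,"rz":0}
    - {"x":0,"y":0,"z":0,"rx":0,"ry":0,"rz":0}
    - {"x":0,"y":0,"z":0,"rx":0,"ry":0,"rz":0}
    - {"x":0,"y":0,"z":-0.7,"rx":0,"ry":0,"rz":0}
    - {"x":0,"y":0,"z":-0.9,"rx":0,"ry":0,"rz":0}
    - {"x":0,"y":0,"z":-0.9,"rx":0,"ry":0,"rz":0}
    - {"x":0,"y":0,"z":0,"rx":0,"ry":0,"rz":0}
  jaw: -1

```text
t: 8.88
eef_pos: [599.4, 174.3, 100.1]
tcp_rot: [3.141, -0.006, 0.329]
ft_force: [0.4, -0.1, 0.6]
opening: 0.996
grip_force: 0.0
```

Emit:
step_arm:
  plan:
    - {"x":-0.67,"y":0,"z":0,"rx":0,"ry":0,"rz":0}
    - {"x":-0.67,"y":0,"z":0,"rx":0,"ry":0,"rz":0}
    - {"x":-0.67,"y":0,"z":0,"rx":0,"ry":0,"rz":0}
    - {"x":-0.67,"y":0,"z":0,"rx":0,"ry":0,"rz":0}
    - {"x":0,"y":0,"z":0,"rx":0,"ry":0,"rz":0}
    - {"x":0,"y":0,"z":0,"rx":0,"ry":0,"rz":0}
    - {"x":0,"y":0,"z":0,"rx":0,"ry":0,"rz":0}
    - {"x":0,"y":0,"z":0,"rx":0,"ry":0,"rz":0}
    - {"x":0,"y":0,"z":0,"rx":0,"ry":0,"rz":0}
    - {"x":0,"y":0,"z":0,"rx":0,"ry":0,"rz":0}
  jaw: 1

```text
t: 9.72
eef_pos: [534.5, 152.4, 95.9]
tcp_rot: [3.142, -0.0, 0.329]
ft_force: [0.0, -0.5, 0.0]
opening: 0.361
grip_force: 0.0
```

```bash
python3 - <<'E'
from h import *
c=read_camera("wrist"); P=cloud(c); np.savez("w6.npz",**c); im=c["image"]
s=state(); print(s["t"],s["eef_pos"],s["tcp_rot"],s["ft_force"],s["opening"])
h=np.array([.946,.3236]); n=np.array([-.3236,.946]); q=P.reshape(-1,3); x=(q[:,:2]-[591.1,171.8])@h; y=(q[:,:2]-[591.1,171.8])@n
for a in range(-80,96,4):
    m=(abs(x-a)<1)&(abs(y)<15)&(q[:,2]<70)
    if m.sum(): print(a,np.median(q[m,2]).round(1),end=" | ")
a=cv2.resize(im[0:300,:],(560,300))
b=cv2.resize(read_camera("scene")["image"][160:240,270:390],(560,290))
cv2.imwrite("pics/w6.png",cv2.cvtColor(np.vstack([a,b]),cv2.COLOR_RGB2BGR))
E
```

```text
9.7667 [534.40337265 152.40210189  95.93447834] [3.14152571e+00 5.13866413e-05 3.28881909e-01] [-0.17468706  0.20449543 -0.24841811] 0.31582074478501293
-80 30.0 | -72 48.2 | -68 48.1 | -64 47.8 | -60 47.5 | -56 47.1 | -52 47.0 | -48 46.6 | -44 46.2 | -40 46.0 | -36 45.7 | -32 45.4 | -28 45.1 | -24 44.8 | -20 44.6 | -16 44.0 | -12 43.8 | -8 43.7 | -4 43.3 | 0 43.1 | 4 42.7 | 8 42.4 | 12 42.2 | 16 41.8 | 20 41.4 | 24 41.3 | 28 40.9 | 32 40.7 | 36 40.4 | 40 39.9 | 44 39.6 | 48 39.5 | 52 39.1 | 56 38.9 | 60 38.6 | 64 38.3 | 68 37.8 | 72 37.6 | 76 36.8 | 80 23.8 |
```

View pics/w6.png

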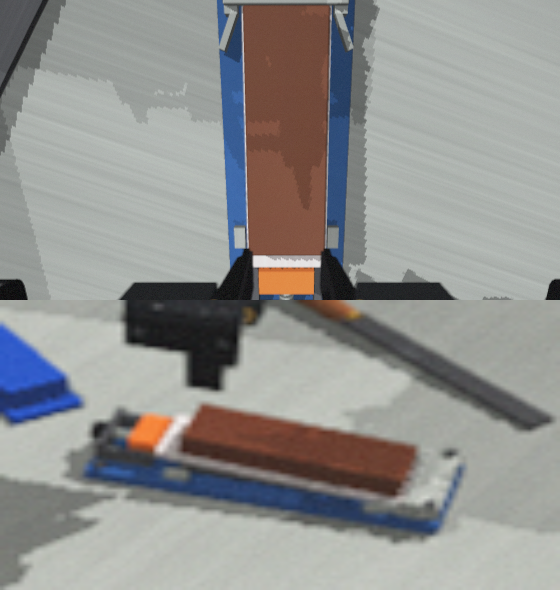

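The stone lies against the stop, tilted 0.075 rad, with its heel resting on the slope of the orange jaw. I press down near the heel.

Emit:
step_arm:
  plan:
    - {"x":-0.08,"y":0,"z":0,"rx":0,"ry":0,"rz":0}
    - {"x":-0.08,"y":0,"z":0,"rx":0,"ry":0,"rz":0}
    - {"x":0,"y":0,"z":0,"rx":0,"ry":0,"rz":0}
    - {"x":0,"y":0,"z":0.5,"rx":0,"ry":0,"rz":0}
    - {"x":0,"y":0,"z":0.5,"rx":0,"ry":0,"rz":0}
    - {"x":0,"y":0,"z":0.5,"rx":0,"ry":0,"rz":0}
    - {"x":0,"y":0,"z":0.3,"rx":0,"ry":0,"rz":0}
    - {"x":0,"y":0,"z":0,"rx":0,"ry":0,"rz":0}
    - {"x":0,"y":0,"z":0,"rx":0,"ry":0,"rz":0}
    - {"x":0,"y":0,"z":0,"rx":0,"ry":0,"rz":0}

```text
t: 10.65
eef_pos: [530.7, 151.0, 51.6]
tcp_rot: [3.141, -0.001, 0.329]
ft_force: [0.4, -0.1, 0.5]
opening: 0.006
grip_force: 0.0
```

Emit:
step_arm:
  plan:
    - {"x":0,"y":0,"z":0.06,"rx":0,"ry":0,"rz":0}
    - {"x":0,"y":0,"z":0.06,"rx":0,"ry":0,"rz":0}
    - {"x":0,"y":0,"z":0.06,"rx":0,"ry":0,"rz":0}
    - {"x":0,"y":0,"z":0.06,"rx":0,"ry":0,"rz":0}
    - {"x":0,"y":0,"z":0.06,"rx":0,"ry":0,"rz":0}
    - {"x":0,"y":0,"z":0,"rx":0,"ry":0,"rz":0}
    - {"x":0,"y":0,"z":0,"rx":0,"ry":0,"rz":0}
    - {"x":0,"y":0,"z":0,"rx":0,"ry":0,"rz":0}
    - {"x":0,"y":0,"z":0,"rx":0,"ry":0,"rz":0}
    - {"x":0,"y":0,"z":0,"rx":0,"ry":0,"rz":0}

```text
t: 11.48
eef_pos: [530.0, 150.9, 44.2]
tcp_rot: [3.141, 0.0, 0.329]
ft_force: [-3.2, -2.2, 8.1]
opening: 0.006
grip_force: 4.0
```

Contact is steady at 8 N, so I keep pressing.

Emit:
step_arm:
  plan:
    - {"x":0,"y":0,"z":0.06,"rx":0,"ry":0,"rz":0}
    - {"x":0,"y":0,"z":0.06,"rx":0,"ry":0,"rz":0}
    - {"x":0,"y":0,"z":0.06,"rx":0,"ry":0,"rz":0}
    - {"x":0,"y":0,"z":0.06,"rx":0,"ry":0,"rz":0}
    - {"x":0,"y":0,"z":0,"rx":0,"ry":0,"rz":0}
    - {"x":0,"y":0,"z":0,"rx":0,"ry":0,"rz":0}
    - {"x":0,"y":0,"z":0,"rx":0,"ry":0,"rz":0}
    - {"x":0,"y":0,"z":0,"rx":0,"ry":0,"rz":0}
    - {"x":0,"y":0,"z":0,"rx":0,"ry":0,"rz":0}
    - {"x":0,"y":0,"z":0,"rx":0,"ry":0,"rz":0}

```text
t: 12.32
eef_pos: [530.4, 151.0, 37.6]
tcp_rot: [3.141, -0.0, 0.329]
ft_force: [-0.1, -0.1, -0.1]
opening: 0.006
grip_force: 0.0
```

The force has dropped to zero, so the jaw has probably snapped over. I press lightly to confirm it is seated, then retract and check.

Emit:
step_arm:
  plan:
    - {"x":0,"y":0,"z":0.04,"rx":0,"ry":0,"rz":0}
    - {"x":0,"y":0,"z":0.04,"rx":0,"ry":0,"rz":0}
    - {"x":0,"y":0,"z":0.02,"rx":0,"ry":0,"rz":0}
    - {"x":0,"y":0,"z":0,"rx":0,"ry":0,"rz":0}
    - {"x":0,"y":0,"z":0,"rx":0,"ry":0,"rz":0}
    - {"x":0,"y":0,"z":0,"rx":0,"ry":0,"rz":0}
    - {"x":0,"y":0,"z":0,"rx":0,"ry":0,"rz":0}
    - {"x":0,"y":0,"z":0,"rx":0,"ry":0,"rz":0}
    - {"x":0,"y":0,"z":0,"rx":0,"ry":0,"rz":0}
    - {"x":0,"y":0,"z":0,"rx":0,"ry":0,"rz":0}

```text
t: 13.15
eef_pos: [530.5, 151.0, 36.3]
tcp_rot: [3.141, -0.001, 0.329]
ft_force: [-3.5, -0.3, 16.5]
opening: 0.003
grip_force: 8.0
```

Emit:
step_arm:
  plan:
    - {"x":0,"y":0,"z":-0.5,"rx":0,"ry":0,"rz":0}
    - {"x":0,"y":0,"z":-0.9,"rx":0,"ry":0,"rz":0}
    - {"x":0,"y":0,"z":-0.9,"rx":0,"ry":0,"rz":0}
    - {"x":0,"y":0,"z":-0.9,"rx":0,"ry":0,"rz":0}
    - {"x":-0.9,"y":0,"z":-0.9,"rx":0,"ry":0,"rz":0}
    - {"x":-0.9,"y":0,"z":-0.9,"rx":0,"ry":0,"rz":0}
    - {"x":-0.6,"y":0,"z":-0.9,"rx":0,"ry":0,"rz":0}
    - {"x":0,"y":0,"z":0,"rx":0,"ry":0,"rz":0}
    - {"x":0,"y":0,"z":0,"rx":0,"ry":0,"rz":0}
    - {"x":0,"y":0,"z":0,"rx":0,"ry":0,"rz":0}

```text
t: 13.98
eef_pos: [473.9, 131.7, 182.2]
tcp_rot: [3.141, -0.0, 0.329]
ft_force: [-0.7, 0.5, -0.4]
opening: 0.003
grip_force: 0.0
```

```bash
python3 - <<'E'
from h import *
c=read_camera("wrist"); P=cloud(c); im=c["image"]
s=state(); print(s["t"],s["eef_pos"],s["ft_force"],s["opening"])
h=np.array([.946,.3236]); n=np.array([-.3236,.946]); q=P.reshape(-1,3); x=(q[:,:2]-[591.1,171.8])@h; y=(q[:,:2]-[591.1,171.8])@n
for a in list(range(-120,-70,2))+list(range(-70,96,12)):
    m=(abs(x-a)<1)&(abs(y)<15)&(q[:,2]<70)
    if m.sum(): print(a,np.median(q[m,2]).round(1),end=" | ")
b=cv2.resize(read_camera("scene")["image"][120:310,180:400],(560,484))[:290]
cv2.imwrite("pics/w7.png",cv2.cvtColor(np.vstack([im[0:300],b]),cv2.COLOR_RGB2BGR))
E
```

```text
14.0333 [473.83177558 131.68931944 181.81241712] [ 0.15914482  0.41300064 -0.19116323] 0.0082155305749533
-120 11.2 | -118 10.9 | -116 11.0 | -114 11.3 | -112 23.1 | -110 30.3 | -108 30.4 | -106 30.4 | -104 30.4 | -102 30.4 | -100 30.4 | -98 30.6 | -96 30.3 | -94 30.3 | -92 29.7 | -90 26.4 | -88 21.7 | -86 16.2 | -84 16.7 | -82 16.4 | -80 16.3 | -78 16.6 | -76 34.4 | -74 36.3 | -72 36.4 | -70 36.4 | -58 36.4 | -46 36.2 | -34 36.2 | -22 36.5 | -10 36.3 | 2 36.2 | 14 36.5 | 26 36.2 | 38 35.5 |
```

View pics/w7.png

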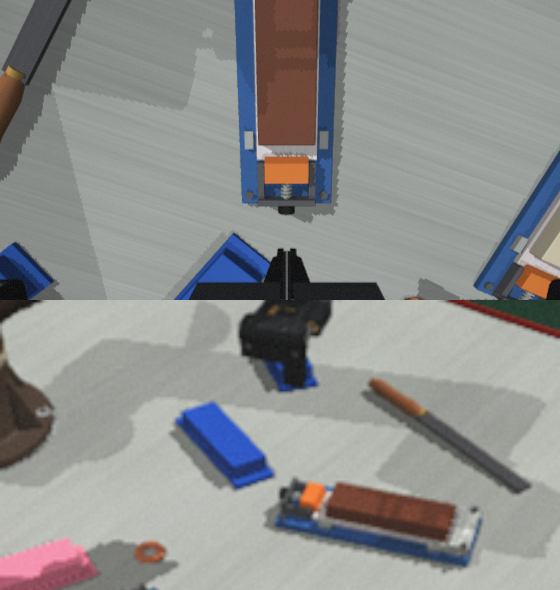

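The stone lies flat, with its top at 36.3 mm along its length. The spring jaw is back at rest with its nose over the plate, at (287,165) in the picture. The other objects look undisturbed and the arm is clear.

```bash
python3 -c "
from cell import *
print(job_done())"
```

```text
the job is handed in; nothing more can be done
None
```

Stone_b now lies flat and locked in holder_b, with its toe under the lip and the spring jaw snapped over its heel; I handed the job in at about 14 s, without touching stone_a or the bystander objects.

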